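# Unbolt the display case on the bottle-shop counter

## Robot

A 6-joint arm with a two-finger parallel gripper is mounted at the origin on the work surface. World frame = base frame: x ahead of the robot, y to its left, z up, the work surface at z = 0. Lengths are in m, angles in rad, forces in N, time in s.
With the tool pointing down it reaches from about 0.3 to 0.85 m from the base axis. Payload 4.2 kg.
Tool frame: the origin (TCP) lies between the finger pads; the fingertips stand 11 mm ahead of it and the grasp point (between the pads) lies 8 mm behind it; z points along the fingers, y is the direction in which the jaws open and shut (so a half turn about z gives the same grasp; the last joint's range is limited). The gripper opens to 91 mm and grips with 3 to 60 N. Pads are 32 mm wide; open, the fingers measure 118 mm over their backs; the gripper's body (76 mm by 178 mm) begins 60 mm behind the grasp point.
Start: joints at [1.152, 0.32, 1.565, -0, 1.257, -0.02], TCP at [0.223, 0.53, 0.225] pointing down, gripper open.
Joint ranges: [-3.11, 3.11], [-0.84, 2.01], [0.21, 2.61], [-1.34, 4.49], [0.05, 2.63], [-2.56, 2.56]. Speed limits (rad/s): [2.57, 2.57, 3.14, 3.14, 3.14, 3.14].

## Interface

Orientations are given as a rotation vector (axis times angle).
In Python, from bench import * gives the robot as it stands.
- The arm moves only by the shell command python3 -m jog 'ROWS'. ROWS is JSON, a list that holds one entry, the list of rows, each a list of 7 numbers: the shift along the tool's x, y, z in units of 25 mm (1.0 is 25 mm), then the turn, a rotation vector about the tool's x, y, z in degrees, then the finger opening in mm, from 0 to 91.2. In form: [[[dx, dy, dz, wx, wy, wz, jaw], ...]]. A call has 1 to 20 rows; each row shifts and turns the commanded pose from where the row before left it, along the tool's axes as they then stand; what a row does not reach is not made up. A row lasts 1/8 s, in which the tool goes at most 62.5 mm and 10.7 degrees, less where a joint would pass 70% of its speed; a pose out of reach is approached as far as the arm can. A call is refused whole if a number of a shift passes 1 or a number of a turn 10.7, either way. A call with a gripper value outside its range is refused whole. The fingers move at their own pace and stop on an object; the grip force is fixed at half the most. Time passes only in rows, so rows that do not move let the fingers close. It gives the time, the measured TCP pose, the force and the opening at its end, in the units of the state.
- observe(): the state, without advancing time (a new reading comes with each control period).
- snapshot(name): name is "scene" or "top" or "wrist"; returns (picture, depth): 480x640x3 uint8, red, green, blue; 480x640 float32, m along the optical axis (not along the pixel's ray), 0 where there is no reading.
- get_calibration(name): a dict with "fx", "fy", "cx", "cy" (pixels), "pose" (4x4, takes a point from camera to world coordinates); the wrist camera has in their place "mount" (4x4, takes a point from camera to tool coordinates, whose origin is the TCP and whose axes are the flange's). Camera axes: x right, y down, z forward; pixel columns grow to the right and rows downward; lengths in m; the calibration is good to about 2 mm. A picture is of the moment at which its call begins: read the wrist's pose just before it. get_calibration takes no time and is no camera call.
- sign_off(): hands the job in, once; it reports no verdict.
The state is a dict: "t": time; "qpos": joint angles; "qd": joint speeds; "joint_efforts": joint torques, N m; "tcp_pos": TCP position; "tool_rot": TCP orientation; "wrist_force": force on the tool from outside, world axes, zero at the start; "wrist_torque": the same for the moment, N m; "finger_gap": finger opening in m.
Only numpy, scipy, OpenCV 4.12 (cv2) and the standard library are available. Lean on these libraries where they do the work, as an engineer would, in place of code of your own. Each camera call takes 0.05 s, during which the arm holds its last target.

## Task

Unbolt the lid of the glass-topped display case on the counter: with a fingertip turn the slotted locking disc until its slot lines up with the bolt bar, then push the bar by its knob back through the disc as far as it will go. Only push: grip and lift nothing and do not force anything, and leave the bottles, padlock and other loose things on and around the case where they are.

Things in the scene. Friction and masses are not known exactly. Their poses are not given: they have to be found in the camera images.
- showcase: Fixed timber display case 300 (x) x 380 (y) x 100 mm high with glazed lid; origin at the centre of its underside, -x its front. A steel slide bolt lies on top along case x = -110 mm. At case y (mm): keep -153 to -137, staples -126 to -116 and -24 to -16, disc centre 22, end stop 65 to 77; all these 23 mm wide, tops 17 mm above the case: a fingertip 120 mm above the counter clears them.
- disc_axis (a point): Point on the vertical turning axis of the steel locking disc, level with the disc's top face, 117 mm above the counter; fixed to the case, with the case's axes. The disc is 68 mm across and 14 mm thick, with a straight open channel 16 mm wide right across its middle and two thumb pegs.
- lock_disc (a joint): Disc angle in rad, counter-clockwise positive from above. The slot is in line with the bar at 0 and at pi, straight across at pi/2; stops at -0.15 and 3.29. Starts 0.6 rad or more out of line: turn to the nearer of 0 and pi. Stays where left; takes about 0.05 N m (2 to 3 N on a peg). The bar enters within about 0.1 rad of in line and its tapered tail then centres the slot.
- peg_a (a point): Top centre of one of the disc's two upright round thumb pegs, 10 mm diameter, 26 mm tall above the disc's face, top 143 mm above the counter. It stands 22 mm from the disc axis, square to the slot: at disc angle 0 it is on the case's +x side of the axis. Push it sideways around the axis.
- peg_b (a point): Top centre of the other thumb peg, the same size, opposite peg_a: at disc angle 0 on the case's -x side of the axis.
- bolt_bar (a joint): Travel of the bar in m: 0 bolted (nose in the keep), 0.078 drawn back to its stop; grows along the case's +y. Steel bar 12 mm wide, 138 mm long, top 14.5 mm above the case; its tapered tail starts 2 mm short of the disc's rim and comes out at the far side. Slides with about 2.5 N, stays where left; blocked while the slot is out of line.
- bar_knob (a point): Top centre of the upright knob on the bar: 14 mm diameter from 23 to 49 mm above the case (8 mm neck below), top 149 mm above the counter; bolted, it is at case y = -108 mm. To draw the bolt push it along the case's +y from its -y side; it moves 78 mm and stops 52 mm short of the disc axis.
- miniature: Loose bystander, leave alone: small bottle 32 mm diameter, 98 mm tall, standing on the glass; origin at the centre of its underside.
- jigger: Loose bystander, leave alone: steel double-cone measure 44 mm diameter, 75 mm tall, standing on the glass; origin at the centre of its underside.
- padlock: Loose bystander, leave alone: padlock 44 x 46 x 18 mm with open shackle reaching 57 mm along its +y, lying on the left end of the lid's front rail; origin under the centre of its block.
- stopper: Loose bystander, leave alone: cork stopper 28 mm diameter, 38 mm tall, on the fixed right strip; origin at the centre of its underside.
- pint: Loose bystander, leave alone: bottle 68 mm diameter, 190 mm tall, on the counter left of the case; origin at the centre of its underside.
- tumbler: Loose bystander, leave alone: glass 72 mm diameter, 85 mm tall, on the counter right of the case; origin at the centre of its underside.
- tape_roll: Loose bystander, leave alone: roll of tape 90 mm diameter, 48 mm tall, lying flat on the counter left of the case, towards its front; origin at the centre of its underside.

How it is judged:
By the outcome, as a careful person would: the job done as asked, in the order asked, and still so for the second after the job is handed in, with the robot touching nothing.
It also fails if it takes over 45 s, if anything falls off the work surface, if the arm or the gripper's body presses on something with over 40 N, if the wrist force passes 120 N, or if a joint passes its speed limit or range.

## Working session

There is one attempt and no reset: what is moved stays moved. The work goes in short steps, Python scripts to look and compute and a shell command to move; the robot and the scene stay as the last step left them, time stands still between calls to the robot, and variables do not carry over. Pictures are saved under pics/ and viewed, and the job is handed in when it is done.

```bash
mkdir -p pics; ls
cat > h.py <<'E'
from bench import *
import numpy as np, cv2
def save(n,name):
    p,d=snapshot(n); cv2.imwrite(f'pics/{name}.png',p[:,:,::-1]); np.save(f'pics/{name}.npy',d); return p,d
def ray(c,u,v,T=None):
    T=np.array(c['pose']) if T is None else T
    r=T[:3,:3]@np.array([(u-c['cx'])/c['fx'],(v-c['cy'])/c['fy'],1.]); return T[:3,3],r
def onz(c,u,v,z,T=None):
    o,r=ray(c,u,v,T); return o+r*(z-o[2])/r[2]
def dep(c,u,v,d,T=None):
    o,r=ray(c,u,v,T); return o+r*d
E
python3 - <<'E'
from h import *
s=observe(); print(s)
save('top','top0'); save('scene','scene0')
for n in('top','scene','wrist'): print(n,get_calibration(n))
E
```

```text
pics
{'t': 0.0, 'qpos': array([ 1.15199306e+00,  3.20297984e-01,  1.56568922e+00, -1.99782015e-05,
        1.25735595e+00, -1.99871388e-02]), 'qd': array([-0.00088529,  0.00101997, -0.00161175,  0.00111564,  0.00057432,
        0.00072313]), 'joint_efforts': array([-1.33685598e-04, -4.12467813e+01, -2.31973135e+01,  7.30082486e-02,
        4.58428427e-02, -1.61685452e-04]), 'tcp_pos': array([0.22309133, 0.52943697, 0.2241128 ]), 'tool_rot': array([-6.22233919e-01, -3.07898441e+00,  2.68995003e-03]), 'wrist_force': array([-0.51381521, -0.20878436,  0.2695415 ]), 'wrist_torque': array([ 0.03185455,  0.04557939, -0.04395601]), 'finger_gap': 0.09108846470858875}
top {'fx': 542.2086404730328, 'fy': 542.2086404730328, 'cx': 323.55766557612907, 'cy': 243.17366444867142, 'pose': array([[ 0.02850476, -0.99608079,  0.08372901,  0.52027863],
       [-0.99955693, -0.02768551,  0.01092955,  0.0637886 ],
       [-0.00856863, -0.08400346, -0.99642862,  1.11294477],
       [ 0.        ,  0.        ,  0.        ,  1.        ]])}
scene {'fx': 522.9862406797018, 'fy': 522.9862406797018, 'cx': 334.59936806341375, 'cy': 238.88236454118257, 'pose': array([[-0.11947492,  0.82005198, -0.55967892,  1.13890473],
       [ 0.99276829,  0.0920333 , -0.07707781,  0.10912853],
       [-0.01169871, -0.56484035, -0.82511728,  0.91975391],
       [ 0.        ,  0.        ,  0.        ,  1.        ]])}
wrist {'fx': 342.52194029655806, 'fy': 342.52194029655806, 'cx': 319.86484448391656, 'cy': 238.84494744777788, 'mount': array([[ 2.62682263e-05, -9.71200895e-01, -2.38262083e-01,
         6.62452728e-02],
       [ 9.99999875e-01, -9.36535027e-05,  4.91998504e-04,
         2.43667946e-04],
       [-5.00143466e-04, -2.38262067e-01,  9.71200771e-01,
        -1.59561783e-01],
       [ 0.00000000e+00,  0.00000000e+00,  0.00000000e+00,
         1.00000000e+00]])}
```

View pics/top0.png

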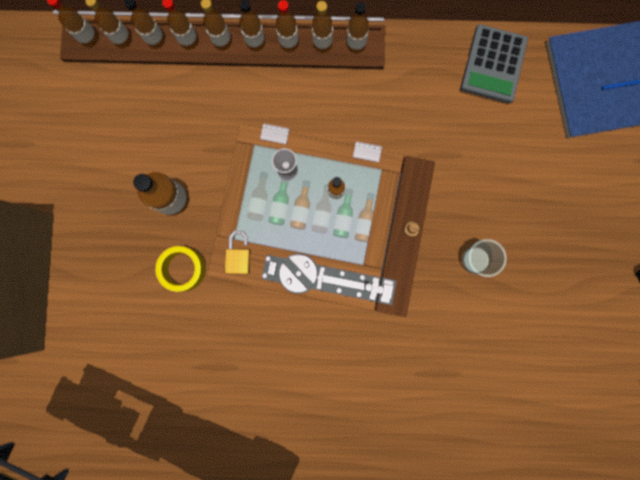

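View pics/scene0.png

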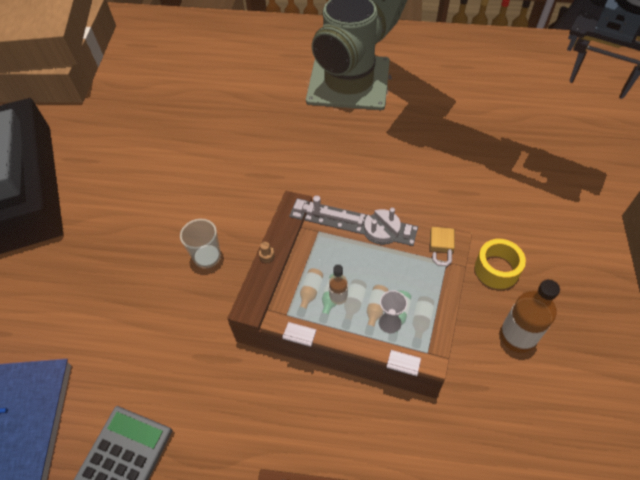

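Run:
```python
import cv2
a=cv2.imread('pics/top0.png')[240:320,240:410]; cv2.imwrite('pics/top0z.png',cv2.resize(a,None,fx=4.7,fy=4.7,interpolation=cv2.INTER_CUBIC))
a=cv2.imread('pics/scene0.png')[185:265,280:460]; cv2.imwrite('pics/scene0z.png',cv2.resize(a,None,fx=4.4,fy=4.4,interpolation=cv2.INTER_CUBIC))
```

```text
(no output)
```

View pics/top0z.png

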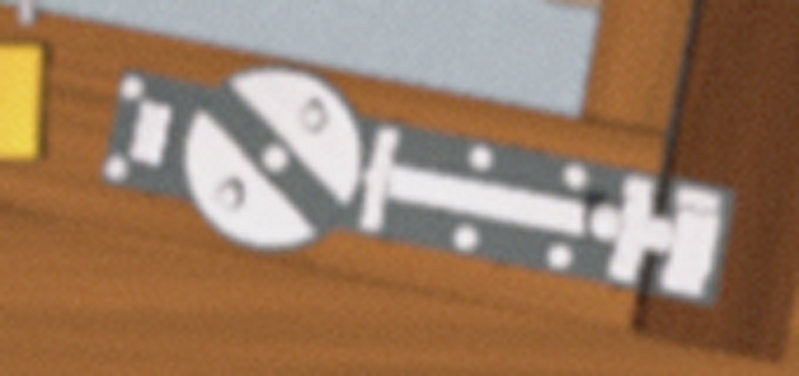

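View pics/scene0z.png

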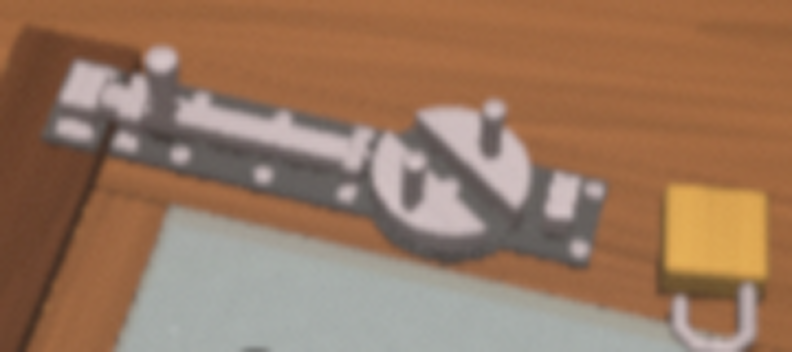

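```bash
cat >> h.py <<'E'
def tri(ca,a,cb,b,Ta=None,Tb=None):
    o1,r1=ray(ca,*a,Ta); o2,r2=ray(cb,*b,Tb)
    A=np.c_[r1,-r2]; t=np.linalg.lstsq(A,o2-o1,rcond=None)[0]
    p,q=o1+r1*t[0],o2+r2*t[1]; return (p+q)/2,np.linalg.norm(p-q)
E
python3 - <<'E'
from h import *
ct,cs=get_calibration('top'),get_calibration('scene')
T=lambda u,v:(240+(u)/4.7,240+(v)/4.7)
S=lambda u,v:(280+u/4.4,185+v/4.4)
pts={'knob':(T(602,221),S(162,60)),'peg_a':(T(231,190),S(493,108)),'peg_b':(T(316,112),S(417,160)),'axis':(T(275,158),S(449,187))}
for k,(a,b) in pts.items():
    p,e=tri(ct,a,cs,b); print(k,p.round(4),'gap',e.round(4), onz(ct,*a,{'knob':.149,'axis':.117}.get(k,.143)).round(4),onz(cs,*b,{'knob':.149,'axis':.117}.get(k,.143)).round(4))
# long bar line: keep..stop
for n,(u,v) in {'endstop':(151,133),'keep':(692,240),'staple1':(632,228),'staple2':(380,180)}.items(): print(n,onz(ct,*T(u,v),.117).round(4))
# others
for n,(u,v,z) in {'mini':(337,184,.198),'jig':(284,160,.175),'stopper':(412,229,.138),'pad':(237,262,.118)}.items(): print(n,onz(ct,u,v,z).round(4))
E
```

```text
knob [ 0.5256 -0.0073  0.1454] gap 0.0008 [ 0.5256 -0.0067  0.149 ] [ 0.5285 -0.0072  0.149 ]
peg_a [0.5333 0.1347 0.1419] gap 0.0013 [0.5333 0.134  0.143 ] [0.5341 0.1353 0.143 ]
peg_b [0.5639 0.104  0.1413] gap 0.0027 [0.5639 0.1026 0.143 ] [0.565  0.1054 0.143 ]
axis [0.5471 0.1201 0.101 ] gap 0.0002 [0.5466 0.1191 0.117 ] [0.5586 0.12   0.117 ]
endstop [0.555  0.1679 0.117 ]
keep [ 0.5194 -0.0441  0.117 ]
staple1 [ 0.5234 -0.0207  0.117 ]
staple2 [0.5392 0.0778 0.117 ]
mini [0.6992 0.0538 0.198 ]
jig [0.744  0.1479 0.175 ]
stopper [ 0.6323 -0.0845  0.138 ]
pad [0.5647 0.2328 0.118 ]
```

```bash
python3 -m jog '[[[0,0,-0.5,0,0,-6.6,0],[0,0,-0.5,0,0,-6.6,0],[-0.9,-0.7,0,0,0,0,0],[-0.9,-0.7,0,0,0,0,0],[-0.9,-0.7,0,0,0,0,0],[-0.9,-0.7,0,0,0,0,0],[-0.9,-0.7,0,0,0,0,0],[-0.9,-0.7,0,0,0,0,0],[-0.9,-0.7,0,0,0,0,0],[-0.9,-0.7,0,0,0,0,0],[-0.9,-0.7,0,0,0,0,0],[-0.9,-0.7,0,0,0,0,0],[-0.9,-0.7,0,0,0,0,0],[-0.9,-0.7,0,0,0,0,0],[-0.9,-0.7,0,0,0,0,0],[-0.9,-0.7,0,0,0,0,0],[-0.8,-0.7,0,0,0,0,0],[-0.5,-0.5,0,0,0,0,0],[0,0,0,0,0,0,0]]]'
cat >> h.py <<'E'
from scipy.spatial.transform import Rotation as R
def wristT():
    s=observe(); M=np.eye(4); M[:3,:3]=R.from_rotvec(s['tool_rot']).as_matrix(); M[:3,3]=s['tcp_pos']
    return M@np.array(get_calibration('wrist')['mount']),M
E
python3 - <<'E'
from h import *
T,M=wristT(); np.save('pics/w1T.npy',T); save('wrist','w1'); print(M.round(4))
E
```

```text
t: 2.48
tcp_pos: [0.5199, 0.1999, 0.2496]
tool_rot: [-0.267, -3.129, 0.0]
wrist_force: [0.4, 0.2, -0.6]
finger_gap: 0.0006
[[-9.856e-01  1.692e-01 -8.000e-04  5.199e-01]
 [ 1.692e-01  9.856e-01  1.000e-04  1.999e-01]
 [ 8.000e-04 -1.000e-04 -1.000e+00  2.496e-01]
 [ 0.000e+00  0.000e+00  0.000e+00  1.000e+00]]
```

View pics/w1.png

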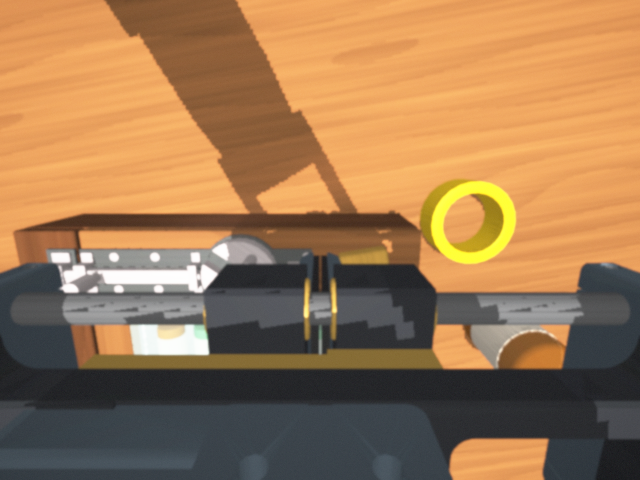

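```bash
python3 -m jog '[[[-0.9,-0.7,0,0,0,0,0],[-0.9,-0.7,0,0,0,0,0],[-0.9,-0.7,0,0,0,0,0],[-0.9,-0.7,0,0,0,0,0],[0,-0.7,0,0,0,0,0],[0,-0.7,0,0,0,0,0],[0,0,0,0,0,0,0]]]'
python3 - <<'E'
from h import *
T,M=wristT(); np.save('pics/w2T.npy',T); save('wrist','w2'); print(M.round(4))
E
```

```text
t: 3.4
tcp_pos: [0.5899, 0.0813, 0.2503]
tool_rot: [-0.266, -3.13, -0.0]
wrist_force: [0.3, 0.0, -0.1]
finger_gap: 0.0005
[[-9.857e-01  1.687e-01 -2.000e-04  5.899e-01]
 [ 1.687e-01  9.857e-01  3.000e-04  8.130e-02]
 [ 2.000e-04  3.000e-04 -1.000e+00  2.503e-01]
 [ 0.000e+00  0.000e+00  0.000e+00  1.000e+00]]
```

View pics/w2.png

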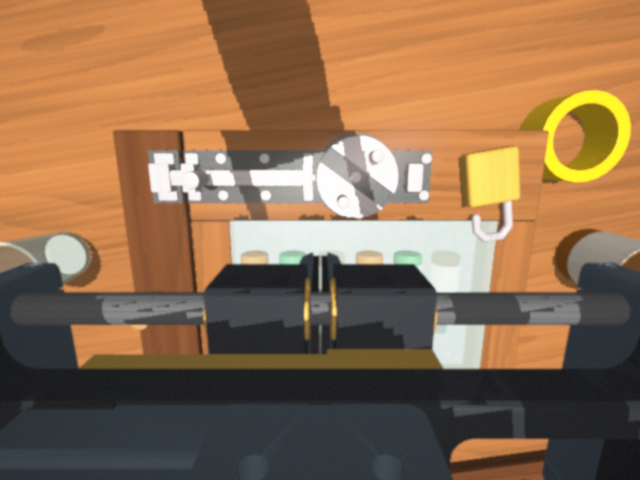

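Run:
```python
import cv2
a=cv2.imread('pics/w2.png')[120:230,140:440]; cv2.imwrite('pics/w2z.png',cv2.resize(a,None,fx=2.66,fy=2.66,interpolation=cv2.INTER_CUBIC))
```

```text
(no output)
```

View pics/w2z.png

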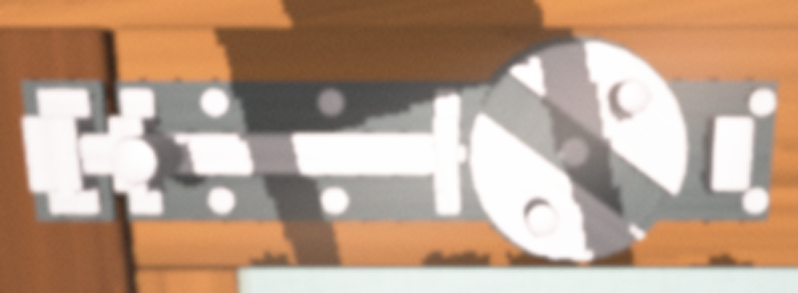

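Run:
```python
from h import *
c=get_calibration('wrist');T=np.load('pics/w2T.npy');ct=get_calibration('top')
Z=lambda u,v:(140+u/2.66,120+v/2.66); U=lambda u,v:(240+(u)/4.7,240+(v)/4.7)
for k,(a,z,t) in {'knob':(Z(136,158),.149,U(602,221)),'peg_a':(Z(633,99),.143,U(231,190)),'peg_b':(Z(543,216),.143,U(316,112)),'disc':(Z(579,149),.117,U(275,158)),'keep':(Z(55,153),.117,U(692,240)),'stop':(Z(732,154),.117,U(151,133))}.items():
    p,e=tri(c,a,ct,t,T); print(k,onz(c,*a,z,T).round(4),p.round(4),round(e,4))
```

```text
knob [ 0.526  -0.0057  0.149 ] [ 0.5258 -0.0069  0.1457] 0.0005
peg_a [0.5338 0.1359 0.143 ] [0.5331 0.1324 0.1649] 0.0
peg_b [0.5626 0.1055 0.143 ] [0.5643 0.1046 0.1319] 0.0031
disc [0.5471 0.1213 0.117 ] [0.5455 0.1181 0.1443] 0.0014
keep [ 0.5204 -0.0426  0.117 ] [ 0.5198 -0.0446  0.1127] 0.0009
stop [0.5569 0.1689 0.117 ] [0.5552 0.1666 0.1269] 0.0012
```

```bash
python3 -m jog '[[[0.7,0.8,0,0,0,0,0],[0.7,0.8,0,0,0,0,0],[0.7,0.8,0,0,0,0,0],[0.63,0.73,0,0,0,0,0],[0,0,0.9,0,0,0,0],[0,0,0.9,0,0,0,0],[0,0,0.9,0,0,0,0],[0,0,0.9,0,0,0,0],[0,0,0.6,0,0,0,0],[0,0,0.29,0,0,0,0],[0,0,0,0,0,0,0]]]'
python3 - <<'E'
from h import *
T,M=wristT(); np.save('pics/w3T.npy',T); save('wrist','w3'); print(M.round(4))
E
```

```text
t: 4.82
tcp_pos: [0.5367, 0.1707, 0.1377]
tool_rot: [-0.264, -3.13, -0.0]
wrist_force: [-0.8, -0.5, 0.2]
finger_gap: 0.001
[[-9.859e-01  1.675e-01 -1.000e-04  5.367e-01]
 [ 1.675e-01  9.859e-01  2.000e-04  1.707e-01]
 [ 1.000e-04  1.000e-04 -1.000e+00  1.377e-01]
 [ 0.000e+00  0.000e+00  0.000e+00  1.000e+00]]
```

View pics/w3.png

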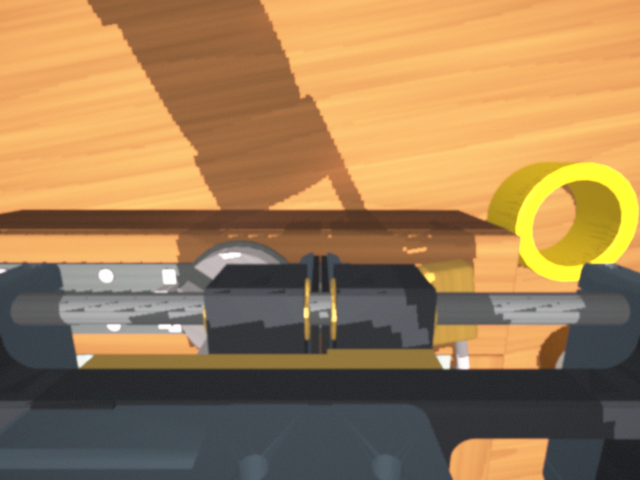

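Run:
```python
from h import *
p,d=save('scene','s3'); a=p[150:290,270:470,::-1]; cv2.imwrite('pics/s3z.png',cv2.resize(a,None,fx=4,fy=4,interpolation=cv2.INTER_CUBIC))
```

```text
(no output)
```

View pics/s3z.png

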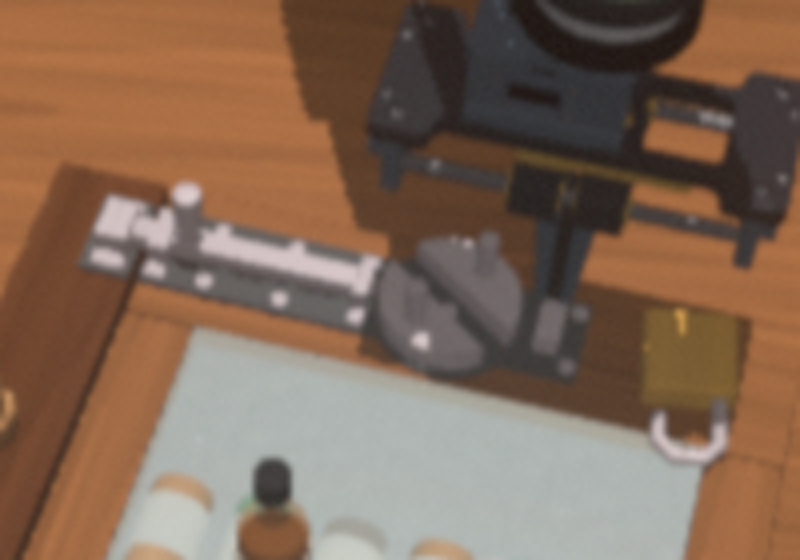

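```bash
python3 -m jog '[[[0,-0.2,0,0,0,0,0],[0,-0.2,0,0,0,0,0],[0,-0.1,0,0,0,0,0],[0,0,0,0,0,0,0]]]'
python3 -m jog '[[[0,-0.1,0,0,0,0,0],[0,0,0,0,0,0,0]]]'
python3 -m jog '[[[0,-0.1,0,0,0,0,0],[0,0,0,0,0,0,0]]]'
python3 -m jog '[[[0,-0.1,0,0,0,0,0],[0,0,0,0,0,0,0]]]'
python3 -m jog '[[[0,-0.1,0,0,0,0,0],[0,0,0,0,0,0,0]]]'
```

```text
t: 5.42
tcp_pos: [0.5346, 0.1579, 0.1378]
tool_rot: [0.265, 3.13, 0.0]
wrist_force: [0.7, 0.2, -1.0]
finger_gap: 0.0004
t: 5.68
tcp_pos: [0.5342, 0.1557, 0.1377]
tool_rot: [-0.264, -3.13, -0.0]
wrist_force: [-1.7, -0.8, -0.8]
finger_gap: 0.0005
t: 5.92
tcp_pos: [0.5338, 0.1531, 0.1377]
tool_rot: [-0.264, -3.13, -0.0]
wrist_force: [0.9, -0.4, -0.4]
finger_gap: 0.0007
t: 6.18
tcp_pos: [0.5334, 0.151, 0.1377]
tool_rot: [0.265, 3.13, 0.001]
wrist_force: [0.2, 0.9, -0.2]
finger_gap: 0.0006
t: 6.42
tcp_pos: [0.5322, 0.1496, 0.1377]
tool_rot: [-0.265, -3.129, -0.004]
wrist_force: [-2.3, 6.1, 0.3]
finger_gap: 0.0002
```

```bash
python3 -m jog '[[[0.04,-0.1,0,0,0,0,0],[0,0,0,0,0,0,0]]]'
python3 -m jog '[[[0.05,-0.1,0,0,0,0,0],[0,0,0,0,0,0,0]]]'
python3 -m jog '[[[0.04,-0.1,0,0,0,0,0],[0,0,0,0,0,0,0]]]'
```

```text
t: 6.68
tcp_pos: [0.5304, 0.1474, 0.1377]
tool_rot: [-0.265, -3.128, -0.004]
wrist_force: [-2.2, 5.7, 0.2]
finger_gap: 0.0005
t: 6.92
tcp_pos: [0.5291, 0.1446, 0.1377]
tool_rot: [-0.265, -3.129, -0.002]
wrist_force: [-1.4, 4.2, -0.4]
finger_gap: 0.0002
t: 7.18
tcp_pos: [0.5281, 0.1417, 0.1377]
tool_rot: [-0.264, -3.13, -0.001]
wrist_force: [-1.2, 3.1, 0.4]
finger_gap: 0.0001
```

```bash
python3 -m jog '[[[0.02,-0.08,0,0,0,0,0],[0,0,0,0,0,0,0]]]'
python3 - <<'E'
from h import *
p,d=save('scene','s4'); a=p[180:270,280:460,::-1]; cv2.imwrite('pics/s4z.png',cv2.resize(a,None,fx=4.4,fy=4.4,interpolation=cv2.INTER_CUBIC))
p,d=save('top','t4'); a=p[240:320,240:410,::-1]; cv2.imwrite('pics/t4z.png',cv2.resize(a,None,fx=4.7,fy=4.7,interpolation=cv2.INTER_CUBIC))
E
```

```text
t: 7.42
tcp_pos: [0.5276, 0.1394, 0.1377]
tool_rot: [0.264, 3.13, -0.0]
wrist_force: [-0.6, 3.0, 0.3]
finger_gap: 0.0005
```

View pics/s4z.png

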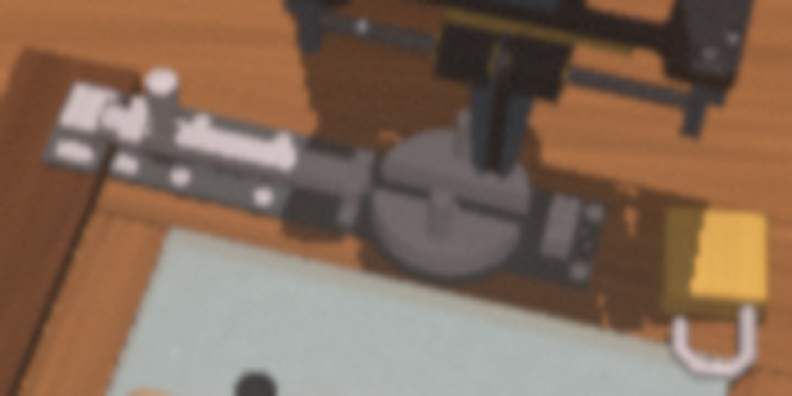

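View pics/t4z.png

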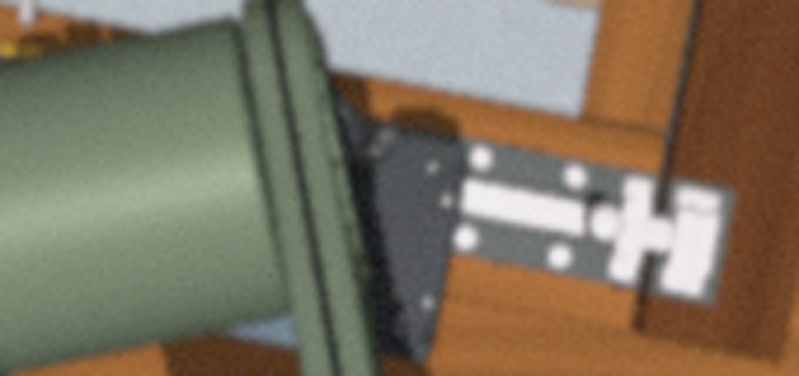

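```bash
python3 - <<'E'
from h import *
cs=get_calibration('scene')
S=lambda u,v:(280+u/4.4,180+v/4.4)
O=lambda u,v:(280+u/4.4,185+v/4.4)
f=lambda a,z:onz(cs,*a,z)[:2]
ca=np.deg2rad(-9.7); 
def ang(d): return np.rad2deg(np.arctan2(d[1],d[0])-ca)
a,b=f(S(465,115),.143),f(S(438,190),.143); print('pegs',a,b,ang(a-b))
a,b=f(O(493,108),.143),f(O(417,160),.143); print('pegs before',a,b,ang(a-b))
a,b=f(S(383,183),.117),f(S(526,211),.117); print('slot edge near',ang(b-a)+90)
a,b=f(O(420,115),.117),f(O(525,225),.117); print('before',ang(b-a)+90)
E
python3 - <<'E'
import cv2
a=cv2.imread('pics/s4.png')[200:250,350:420]; cv2.imwrite('pics/s4zz.png',cv2.resize(a,None,fx=11,fy=11,interpolation=cv2.INTER_CUBIC))
E
```

```text
pegs [0.52734221 0.12300383] [0.568155   0.11438807] 177.77963283903517
pegs before [0.53408891 0.13533025] [0.56499641 0.10537431] 145.59570519276068
slot edge near 182.32882348964387
before 141.9226198782984
```

View pics/s4zz.png

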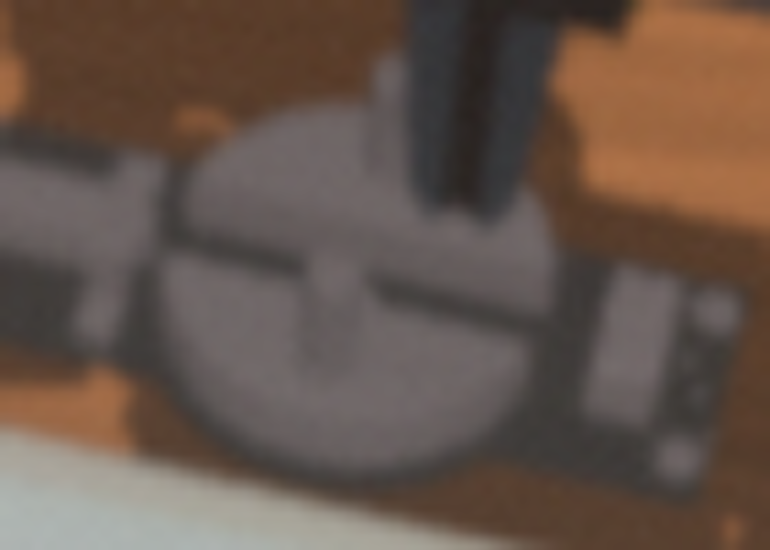

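```bash
python3 -m jog '[[[0,0.2,0,0,0,0,0],[0,0.4,0,0,0,0,0],[0,0,-0.8,0,0,0,0],[0,0,-0.9,0,0,0,0],[0,0,-0.9,0,0,0,0],[0,0,-0.9,0,0,0,0],[0,0,-0.9,0,0,0,0],[-0.8,-0.6,0,0,0,0,0],[-0.8,-0.6,0,0,0,0,0],[-0.8,-0.6,0,0,0,0,0],[-0.6,-0.6,0,0,0,0,0],[0,-0.2,0,0,0,0,0],[0,0,0,0,0,0,0]]]'
python3 - <<'E'
from h import *
T,M=wristT(); np.save('pics/w5T.npy',T); p,d=save('wrist','w5'); print(M[:3,3].round(4))
a=p[110:230,140:440,::-1]; cv2.imwrite('pics/w5z.png',cv2.resize(a,None,fx=2.66,fy=2.66,interpolation=cv2.INTER_CUBIC))
E
```

```text
t: 9.15
tcp_pos: [0.5928, 0.0774, 0.2475]
tool_rot: [-0.265, -3.129, -0.001]
wrist_force: [0.9, -0.2, 0.1]
finger_gap: 0.0003
[0.5928 0.0774 0.2475]
```

View pics/w5z.png

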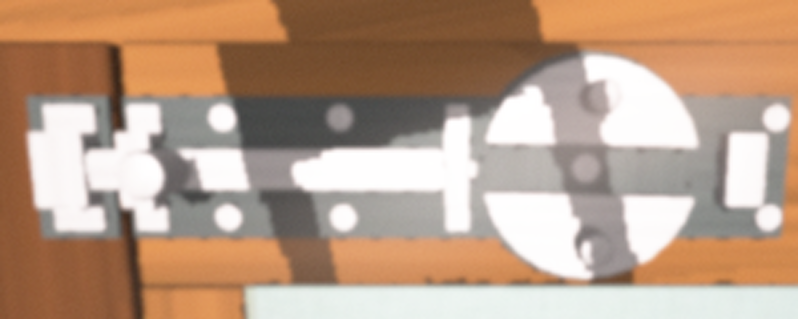

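```bash
python3 -m jog '[[[0.4,-0.9,0,0,0,0,0],[0.4,-0.9,0,0,0,0,0],[0.4,-0.9,0,0,0,0,0],[0.4,-0.9,0,0,0,0,0],[0.4,-0.9,0,0,0,0,0],[0.08,-0.47,0,0,0,0,0],[0,0,0.9,0,0,0,0],[0,0,0.9,0,0,0,0],[0,0,0.9,0,0,0,0],[0,0,0.9,0,0,0,0],[0,0,0.5,0,0,0,0],[0,0,0.28,0,0,0,0],[0,0,0,0,0,0,0]]]'
python3 - <<'E'
from h import *
p,d=save('scene','s6'); a=p[170:260,270:450,::-1]; cv2.imwrite('pics/s6z.png',cv2.resize(a,None,fx=4.4,fy=4.4,interpolation=cv2.INTER_CUBIC))
E
```

```text
t: 10.82
tcp_pos: [0.5213, -0.0361, 0.1382]
tool_rot: [0.264, 3.13, 0.0]
wrist_force: [0.0, -0.3, 0.3]
finger_gap: -0.0
```

View pics/s6z.png

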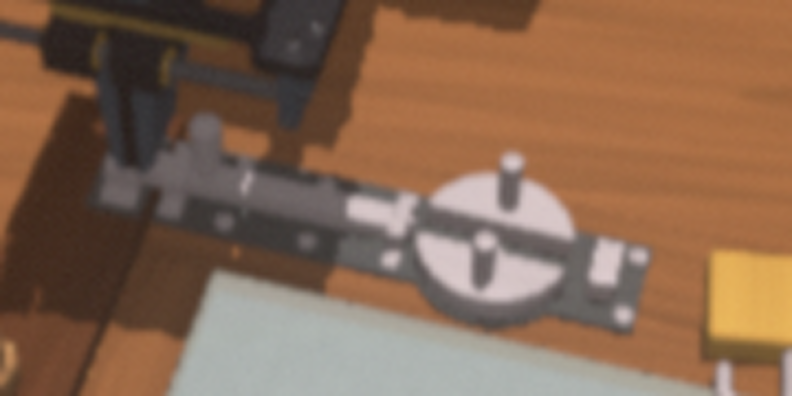

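```bash
python3 -m jog '[[[0,0.2,0,0,0,0,0],[0,0.15,0,0,0,0,0],[0,0.1,0,0,0,0,0],[0,0.1,0,0,0,0,0],[0,0.1,0,0,0,0,0],[0,0,0,0,0,0,0]]]'
python3 -m jog '[[[0,0.1,0,0,0,0,0],[0,0.1,0,0,0,0,0],[0,0.1,0,0,0,0,0]]]'
```

```text
t: 11.62
tcp_pos: [0.524, -0.02, 0.1383]
tool_rot: [0.264, 3.13, 0.0]
wrist_force: [-0.7, -1.4, 1.0]
finger_gap: 0.0
t: 12.0
tcp_pos: [0.5253, -0.0125, 0.1383]
tool_rot: [0.264, 3.13, 0.0]
wrist_force: [-1.2, -3.0, 1.8]
finger_gap: 0.0005
```

```bash
python3 -m jog '[[[0,0.15,0,0,0,0,0],[0,0.15,0,0,0,0,0],[0,0.15,0,0,0,0,0],[0,0.15,0,0,0,0,0]]]'
python3 -m jog '[[[0,0.2,0,0,0,0,0],[0,0.2,0,0,0,0,0],[0,0.2,0,0,0,0,0],[0,0.2,0,0,0,0,0]]]'
python3 -m jog '[[[0,0.2,0,0,0,0,0],[0,0.2,0,0,0,0,0],[0,0.2,0,0,0,0,0],[0,0.15,0,0,0,0,0]]]'
```

```text
t: 12.5
tcp_pos: [0.5278, 0.0025, 0.1382]
tool_rot: [0.264, 3.13, 0.0]
wrist_force: [0.5, -2.2, 1.7]
finger_gap: 0.0003
t: 13.0
tcp_pos: [0.5311, 0.0222, 0.1382]
tool_rot: [0.264, 3.13, 0.0]
wrist_force: [0.5, -3.2, 1.9]
finger_gap: 0.0004
t: 13.5
tcp_pos: [0.5342, 0.0407, 0.1382]
tool_rot: [-0.264, -3.13, -0.0]
wrist_force: [0.9, -3.1, 1.7]
finger_gap: 0.0006
```

```bash
python3 -m jog '[[[0,0.15,0,0,0,0,0],[0,0.15,0,0,0,0,0],[0,0.1,0,0,0,0,0]]]'
python3 -m jog '[[[0,0.06,0,0,0,0,0],[0,0.04,0,0,0,0,0]]]'
python3 -m jog '[[[0,0.05,0,0,0,0,0],[0,0,0,0,0,0,0]]]'
```

```text
t: 13.88
tcp_pos: [0.5358, 0.0504, 0.1382]
tool_rot: [0.264, 3.13, 0.0]
wrist_force: [1.0, -3.3, 1.9]
finger_gap: 0.0005
t: 14.12
tcp_pos: [0.5362, 0.0522, 0.1382]
tool_rot: [-0.263, -3.13, 0.002]
wrist_force: [0.4, -6.1, 2.5]
finger_gap: 0.0005
t: 14.38
tcp_pos: [0.5362, 0.0523, 0.1382]
tool_rot: [-0.263, -3.13, 0.005]
wrist_force: [0.3, -7.4, 2.0]
finger_gap: 0.0006
```

```bash
python3 -m jog '[[[0,-0.2,0,0,0,0,0],[0,-0.4,0,0,0,0,0],[0,0,-0.7,0,0,0,0],[0,0,-0.9,0,0,0,0],[0,0,-0.9,0,0,0,0],[0,0,-0.9,0,0,0,0],[0,0,-0.9,0,0,0,0],[-0.7,0.6,0,0,0,0,0],[-0.7,0.6,0,0,0,0,0],[-0.7,0.6,0,0,0,0,0],[0,0,0,0,0,0,0]]]'
python3 - <<'E'
from h import *
T,M=wristT(); np.save('pics/w7T.npy',T); p,d=save('wrist','w7'); print(M[:3,3].round(4))
a=p[110:230,140:440,::-1]; cv2.imwrite('pics/w7z.png',cv2.resize(a,None,fx=2.66,fy=2.66,interpolation=cv2.INTER_CUBIC))
save('scene','s7')
E
```

```text
t: 15.75
tcp_pos: [0.5935, 0.0752, 0.2448]
tool_rot: [-0.263, -3.129, -0.001]
wrist_force: [-1.1, 0.2, -0.9]
finger_gap: 0.0002
[0.5935 0.0752 0.2448]
```

View pics/w7z.png

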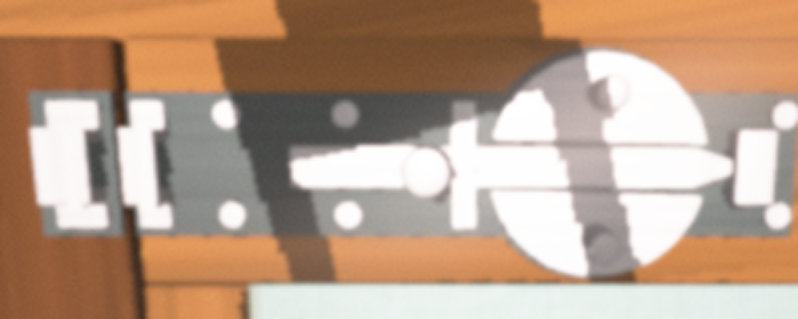

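View pics/s7.png

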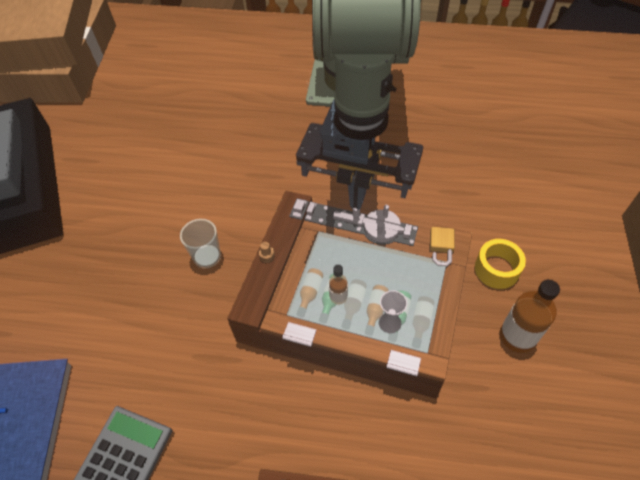

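Run:
```python
from h import *
c=get_calibration('wrist');T=np.load('pics/w7T.npy')
Z=lambda u,v:onz(c,140+u/2.66,110+v/2.66,0,T)
f=lambda u,v,z:onz(c,140+u/2.66,110+v/2.66,z,T)
k=f(426,172,.149); a=f(608,92,.143);b=f(603,238,.143); ax=f(600,161,.117); st=f(735,167,.117); tip=f(732,167,.1145)
ey=np.array([.1685,.9857,0])
print('knob',k,'to disc',(ax-k)@ey,'pegmid',((a+b)/2-k)@ey,'moved',(k-[.526,-.0057,0])@ey,'tip gap',(st-tip)@ey)
```

```text
knob [0.53974498 0.0699048  0.149     ] to disc 0.05213441267851818 pegmid 0.05030157503415714 moved 0.07683967848267806 tip gap 0.00024518388566412076
```

Run:
```python
from h import *
print(sign_off()); print(observe()['t'])
```

```text
the job is handed in; nothing more can be done
None
the job is handed in; nothing more can be done
```

The lid is unbolted: the disc's slot is in line with the bar, and the bar is pushed back to its end stop. I handed the job in at about 15.8 s with the arm clear of everything.

- **Disc:** with the closed fingertips I pushed peg_a and turned the disc about 36° counter-clockwise, from about 2.5 rad to about pi. The force was about 6 N at most. A wrist picture taken before I pushed the bar showed the slot in line with it.
- **Bar:** I pushed the knob from its -y side along the case's +y. It took about 3 N until the bar stopped, and I ended the push at 7.4 N.
- **Last checks:** the knob stands 52.1 mm short of the disc axis (52 expected), and it measured 76.8 mm of travel against 78, which is within the camera's error of about 2 mm. The tail tip shows no measurable gap to the end stop. In the last scene picture the bottles, padlock and other loose things look unmoved, by eye only.
- **Disagreements:** in the two-view measurements, the heights of some low-contrast points came out up to about 27 mm off. I used the ray positions at the stated heights instead, and these agreed between views to about 3 mm, apart from the disc axis from the scene camera (12 mm off), which I did not use. One reading of the disc angle from the pegs gave 178° where the slot edge gave 182°, both within what the bar accepts.

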